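Stand a cartridge upright in its cup with the tipping loader

ROBOT

A 6-joint arm with a two-finger parallel gripper is mounted at the origin on the work surface. World frame = base frame: x ahead of the robot, y to its left, z up, the work surface at z = 0. Lengths are in m, angles in rad, forces in N, time in s.
With the tool pointing down it reaches from about 0.35 to 0.725 m from the base axis. Payload 4.3 kg.
Tool frame: the origin (TCP) lies between the finger pads; the fingertips stand 25 mm ahead of it and the grasp point (between the pads) lies 6 mm ahead of it; z points along the fingers, y is the line along which they close (so a half turn about z gives the same grasp; the last joint's range is limited). The gripper opens to 85 mm and grips with 20 to 120 N. Pads are 22 mm wide; open, the fingers measure 114 mm over their backs; the gripper's body (76 mm by 85 mm) begins 54 mm behind the grasp point. The pads swing forward as they close: fully open they stand 13 mm farther back than shut.
Start: joints at [1.088, 0.377, 0.081, 1.274, 0, 1.46], TCP at [0.209, 0.536, 0.256] pointing down, gripper open.
Joint ranges: [-2.72, 2.72], [-0.84, 1.66], [-1.02, 1.22], [-1.77, 2.12], [-1.37, 1.28], [-3.14, 3.14]. Speed limits (rad/s): [2.57, 2.57, 3.14, 3.14, 3.14, 3.14].

INTERFACE

Orientations are given as a 3x3 rotation matrix whose columns are the frame's x, y, z axes.
In Python, from rig import observe, get_image, close_job gives the robot as it stands.
- The arm moves only by the tool play_rows, never from a script. Its argument "commands" is a list of rows, each an object with "dp": the shift along the tool's x, y, z in cm, a list of three; "yaw": the turn about the tool's z in rad; "grip": the opening, from 0 (shut) to 1 (fully open). A call has 1 to 12 rows; each row is the pose to reach, as a shift and turn from the pose commanded when the call began, along the tool's axes at that moment; what a row does not reach only later rows make up. A row lasts 1/10 s, in which the tool goes at most 50 mm and 8.59 degrees, less where a joint would pass 70% of its speed; a pose out of reach is approached as far as the arm can. A call with a gripper value outside its range is refused whole. The fingers move at their own pace and stop on an object; "force" is the grip in N (left out, the last holds). Time passes only in rows, so rows that repeat a pose let the fingers close. It gives the time, the measured TCP pose, the force, the opening and the grip force at its end, in the units of the state.
- observe(): the state, without advancing time (a new reading comes with each control period).
- get_image(name): name is "side" or "top" or "wrist"; returns a dict with "image" (400x640x3 uint8, red, green, blue), "fov_y" (degrees; the focal length in pixels is half the picture's height over the tangent of half this angle, whatever the lens; pixels are square), "cx", "cy" (the principal point, pixels), "dist_coeffs" ([k1, k2, p1, p2, k3] as OpenCV has them; the pictures are not rectified), "R" (3x3) and "t" (3): a world point X has camera coordinates R X + t. Camera axes: x right, y down, z forward; pixel columns grow to the right and rows downward; lengths in m; the calibration is good to about 2 mm. A picture is of the moment at which its call begins. There is no depth.
- close_job(): hands the job in; it is judged then, once.
The state is a dict: "t": time; "joint_pos": joint angles; "qvel": joint speeds; "joint_efforts": joint torques, N m; "position": TCP position; "orientation": TCP orientation; "force": force on the tool from outside, world axes, zero at the start; "wrist_torque": the same for the moment, N m; "finger_gap": finger opening in m; "grip_force": force on a finger pad.
Only numpy, scipy, OpenCV 4.12 (cv2) and the standard library are available. Lean on these libraries where they do the work, as an engineer would, in place of code of your own. Each camera call takes 0.05 s, during which the arm holds its last target. There are 200 camera calls.

TASK

A clear cartridge lies in the trough of the tipping loader. Slide the empty cup carrier by its black handle squarely into the loader's dock until it meets the end stop, push the red-knobbed lever over so that the trough tips up and the cartridge slides foot first into the cup and stands there, then let the spring-loaded lever come back so that the trough lies level again. Do not touch the cartridge with the robot, keep the carrier upright, and leave the full carrier and everything else on the bench where it is.

Things in the scene. Friction and masses are not known exactly. Their poses are not given: they have to be found in the camera images.
- loader: Aluminium tipping loader fixed to the bench. Origin on the bench straight below the trough's hinge axis, which is 100 mm up; local +x runs from the hinge along the level trough, y along the hinge, z up. Two hinge posts 16 x 12 mm, 112 mm high at y = +/-49 mm; a rest post under the trough's far end (x = 142 mm). The dock for the carrier opens to local -x between the posts.
- stop (a point): Middle of the dock's end stop face, loader local (15, 0, 8) mm; axes as the loader's. Dock rails 10 mm high, 72 mm apart inside, run from loader x = -37 to +32 mm, with flared lead-ins out to x = -58 mm (about 90 mm apart there). A docked carrier's nose touches this stop.
- guard (a point): Middle of the clear guard plate standing across the dock over the carrier's way, loader local (-38, 0, 114) mm: 98 mm wide (y), 5 mm thick, from 92 to 136 mm over the bench. A carrier's cup (85 mm high) passes beneath it. It steers the sliding cartridge's foot into the cup.
- spout (a point): Point of the loader at local (-17, 0, 100) mm; axes as the loader's. The cup centre of a docked carrier lies straight below it.
- trough (a joint): Angle of the steel trough with its lever: 0 level (start), 1.57 upright, rigid end stop at 1.6. Trough 166 mm long from the hinge to loader +x, 36 mm wide, 24 mm deep; its free end rises to 266 mm. A spring and its weight return it, damped, to level when the lever is let go, so hold it over until the cartridge is down. Pushing needs 2 to 7 N at the knob.
- knob (a point): Red ball, 24 mm, on the lever: a 12 mm rod, 105 mm from hinge axis to ball centre, turning with the trough in the plane loader y = +95 mm. At trough 0 the ball is at loader (52, 95, 191) mm; it swings over the top to (-91, 95, 152) at 1.57. Tip by pushing it with shut fingers from its +x side towards loader -x and hold it there; follow it back or just lift off to let it return.
- cartridge: Clear plastic cartridge with brass core and black mouthpiece, 130 mm long, 26 mm diameter, about 70 g, lying in the trough at the start. Origin at its middle, on its axis; its x axis points from the foot (clear end, towards the hinge) to the black mouthpiece, so x points up when it stands in the cup.
- cartridge_foot (a point): End of the cartridge's foot, on the axis, 65 mm from its middle.
- carrier: Empty cup carrier, loose, about 450 g, left or right of the loader. Blue plate 8 mm thick, 64 mm wide (y), from x = -65 to +72 mm, nose rounded, radius 32 mm. Origin under the plate on the bench; x runs from the handle to the cup, z up. White cup at x = +40 mm, black handle at x = -40 mm. Docked: x along the loader's x, nose against the stop.
- carrier_cup (a point): Centre of the empty carrier's cup floor, at carrier local (40, 0, 14) mm. The cup is 41 mm across outside, 33 mm inside, flaring from 64 mm up to 64 mm across at the rim, which is 85 mm over the bench.
- carrier_handle (a point): Grip point in the empty carrier's upright black handle plate, at carrier local (-40, 0, 85) mm. Plate 30 mm long (x), 12 mm thick (y), top 100 mm over the bench.
- full_carrier: Same kind of carrier with a cartridge already standing in its cup; on the other side of the loader. Leave alone.
- full_cartridge: The cartridge standing in the full carrier (130 mm tall, 26 mm diameter), origin at its foot. Leave alone.
- jar_a: Jar with yellow cap, 44 mm diameter, 75 mm high, origin under its centre. Stands between a carrier and the dock. Leave alone.
- jar_b: Jar with white cap, same size, on one of the two sides. Leave alone.
- bottle: Bottle with red cap, 60 mm diameter, 170 mm high, origin under its centre. Leave alone.
- driver: Screwdriver with orange handle, 170 mm, lying on the bench. Leave alone.
- capcup: Grey cup, 70 mm diameter, 70 mm high, origin under its centre. Leave alone.
Mind the look-alikes: they are no part of the job. What is shaped like the carrier but green is not meant.

How it is judged:
On the way, in this order (a step that is already met when the one before it is completed fails the run):
1. the empty carrier is docked against the stop, cup under the spout, with the trough still level (horizontal distance between carrier_cup and spout below 0.01 m and angle between the x axis of carrier and the x axis of loader, either way round below 0.12 rad and angle between carrier's own z axis and vertical below 0.06 rad and value of joint trough below 0.15 rad), for 0.2 s.
2. the cartridge has slid from the tipped-up trough and stands in the cup (angle between cartridge's own x axis and vertical below 0.25 rad and horizontal distance between cartridge_foot and carrier_cup below 0.015 m and z of cartridge_foot in the frame of carrier below 0.022 m and value of joint trough above 1 rad), for 0.2 s.
At the end, for the whole second after the job is handed in: The carrier is docked (cup within 10 mm of below the spout, square within 0.12 rad, level), the cartridge stands in its cup foot down (within 0.25 rad of upright, foot within 8 mm of the cup floor), the trough is level again (below 0.12 rad), all at rest (horizontal distance between carrier_cup and spout below 0.01 m and angle between the x axis of carrier and the x axis of loader, either way round below 0.12 rad and angle between carrier's own z axis and vertical below 0.06 rad and angle between cartridge's own x axis and vertical below 0.25 rad and horizontal distance between cartridge_foot and carrier_cup below 0.015 m and z of cartridge_foot in the frame of carrier below 0.022 m and value of joint trough below 0.12 rad and linear speed of each of cartridge, carrier below 0.02 m/s); the robot touches nothing.
It fails at once if the robot touches the cartridge (contact force between any of the fingers, the arm and cartridge above 0.5 N).
It fails at once if the empty carrier is tipped (angle between carrier's own z axis and vertical above 0.35 rad).
It fails at once if the full carrier or its cartridge is moved more than 20 mm (distance of any of full_carrier, full_cartridge from where it was at the start of the episode above 0.02 m).
It fails at once if a jar, the bottle, the screwdriver or the grey cup is moved more than 20 mm (distance of any of jar_a, jar_b, bottle, driver, capcup from where it was at the start of the episode above 0.02 m).
It also fails if it takes over 58 s, if anything falls off the work surface, if the arm or the gripper's body presses on something with over 40 N, if the wrist force passes 120 N, or if a joint passes its speed limit or range.

## Working session

There is one attempt and no reset: what is moved stays moved. The work goes in short steps, Python scripts to look and compute and a tool call to move; the robot and the scene stay as the last step left them, time stands still between calls to the robot, and variables do not carry over. Pictures are saved under pics/ and viewed, at most 13 in all, crops included, and the job is handed in when it is done.

Besides the shell and the picture viewer there is one more tool, called after "Request:" by a JSON object that holds its "method" and its "body", one argument or row to a line. play_rows: Moves the arm, as the interface text tells. Its arguments: {"type":"object","properties":{"commands":{"type":"array"},"force":{"type":"number"}},"required":["commands"]}

```bash
mkdir -p pics; cat > h.py <<'E'
import numpy as np, cv2
from rig import observe, get_image, close_job
def K(d):
    f=d["image"].shape[0]/2/np.tan(np.radians(d["fov_y"])/2)
    return np.array([[f,0,d["cx"]],[0,f,d["cy"]],[0,0,1.]])
def ray(d,uv):
    n=cv2.undistortPoints(np.array(uv,float).reshape(-1,1,2),K(d),np.array(d["dist_coeffs"],float)).reshape(-1,2)
    R=np.array(d["R"]);t=np.array(d["t"])
    return -R.T@t,(np.c_[n,np.ones(len(n))])@R
def onz(d,uv,z):
    c,r=ray(d,uv); return c+r*((z-c[2])/r[:,2])[:,None]
def proj(d,X):
    return cv2.projectPoints(np.array(X,float).reshape(-1,3),cv2.Rodrigues(np.array(d["R"],float))[0],np.array(d["t"],float),K(d),np.array(d["dist_coeffs"],float))[0].reshape(-1,2)
def save(n,im): cv2.imwrite(n,cv2.cvtColor(np.ascontiguousarray(im),cv2.COLOR_RGB2BGR))
E
python3 - <<'E'
from h import *
import pickle
for n in("top","side"):
    d=get_image(n); save(f"pics/{n}0.png",d["image"]); pickle.dump(d,open(n+"0.pkl","wb")); print(n,d["fov_y"],d["dist_coeffs"],-np.array(d["R"]).T@np.array(d["t"]))
print(observe())
E
```

```text
top 47.064802232137716 [-0.04253413  0.          0.          0.          0.        ] [0.37483679 0.00604626 1.19777766]
side 52.4248729104189 [0.03173884 0.         0.         0.         0.        ] [0.30071768 0.68122099 0.98404343]
{'t': 0.1, 'joint_pos': array([1.08772154e+00, 3.78010452e-01, 7.97323932e-02, 1.27440692e+00,
       2.45076129e-05, 1.46050386e+00]), 'qvel': array([-6.32106974e-04, -1.66786897e-03,  3.30540329e-03, -1.91957291e-04,
       -2.83085234e-05, -6.44090084e-04]), 'joint_efforts': array([ 1.32452067e-03, -4.64694536e+01,  2.70582533e+01,  1.20373673e-02,
       -1.08887498e-04,  8.87629970e-08]), 'position': array([0.20914242, 0.53501642, 0.2554321 ]), 'orientation': array([[-9.31317496e-01,  3.64207239e-01, -8.98991615e-04],
       [ 3.64208275e-01,  9.31316044e-01, -1.66115395e-03],
       [ 2.32241022e-04, -1.87448192e-03, -9.99998216e-01]]), 'force': array([-0.08136505, -0.07171111,  0.78348445]), 'wrist_torque': array([ 0.02534039, -0.04997755, -0.00279558]), 'grip_force': 0.0, 'finger_gap': 0.08551561462447382}
```

View pics/top0.png

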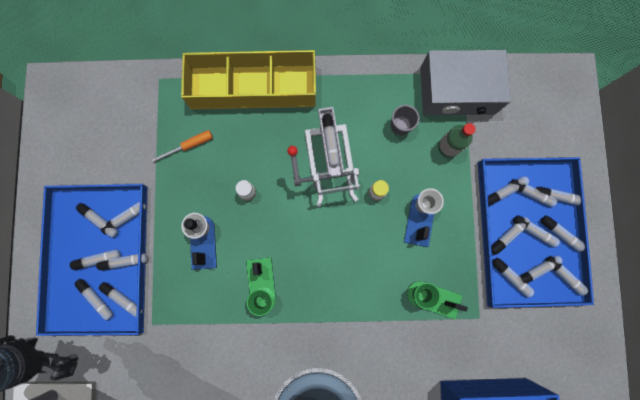

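View pics/side0.png

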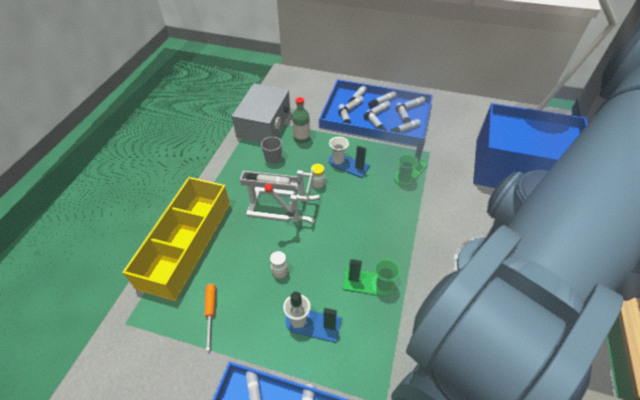

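Candidates for the empty carrier (top view):
- Blue with an empty white cup at (430,201), handle (422,233). This matches the description.
- Blue with a filled cup at (195,226). This is the full carrier.
- Green at (260,300) and (425,295). These are look-alikes.

I choose (430,201) and will check it in a close crop.

```bash
python3 - <<'E'
from h import *
import pickle
d=pickle.load(open("top0.pkl","rb")); im=d["image"]
a=cv2.resize(im[95:220,275:375],None,fx=4.5,fy=4.5,interpolation=cv2.INTER_CUBIC)
b=cv2.resize(im[175:300,390:455],None,fx=4.5,fy=4.5,interpolation=cv2.INTER_CUBIC)
save("pics/c1.png",np.hstack([a,b]))
hsv=cv2.cvtColor(im,cv2.COLOR_RGB2HSV)
def mask(lo,hi,box):
    m=cv2.inRange(hsv,lo,hi);k=np.zeros_like(m);x0,y0,x1,y1=box;k[y0:y1,x0:x1]=m[y0:y1,x0:x1];return k
def cen(m):
    n,l,s,c=cv2.connectedComponentsWithStats(m);i=1+np.argmax(s[1:,4]);return c[i],s[i]
m=mask((0,150,80),(8,255,255),(280,140,305,165)); c,s=cen(m); print("knob",c,s,onz(d,[c],.191))
m=mask((0,0,0),(180,255,45),(412,222,435,245)); c,s=cen(m); print("handle",c,s,onz(d,[c],.100))
m=mask((0,0,110),(180,60,255),(412,184,448,216)); c,s=cen(m);
cn=max(cv2.findContours(m,0,2)[0],key=cv2.contourArea);e=cv2.fitEllipse(cv2.convexHull(cn));print("cup",e,onz(d,[e[0]],.085))
m=mask((105,120,60),(125,255,255),(400,185,445,250));c,s=cen(m);print("plate",s)
cn=max(cv2.findContours(m,0,2)[0],key=cv2.contourArea);r=cv2.boxPoints(cv2.minAreaRect(cn));print(onz(d,r,.008))
for n,box,z in(("jarA",(368,178,392,202),.075),):
    m=mask((20,120,80),(35,255,255),box);c,s=cen(m);print(n,onz(d,[c],z))
m=mask((45,180,100),(75,255,255),(405,275,470,325));
ys,xs=np.nonzero(m);print("green",onz(d,[[xs.min(),ys.min()],[xs.max(),ys.max()]],.05))
E
```

```text
knob [291.98529412 150.26470588] [288 146   9  10  68] [[0.6317695  0.04505224 0.191     ]]
handle [420.19767442 234.12790698] [416 228  10  13  86] [[ 0.44377334 -0.25600584  0.1       ]]
cup ((430.28179931640625, 200.771240234375), (26.021957397460938, 26.737651824951172), 138.41983032226562) [[ 0.52602216 -0.28850287  0.085     ]]
plate [404 195  30  52 719]
[[ 0.43054798 -0.23368929  0.008     ]
 [ 0.55534057 -0.26291566  0.008     ]
 [ 0.54227502 -0.32572727  0.008     ]
 [ 0.4177025  -0.29561202  0.008     ]]
jarA [[ 0.56169801 -0.16771976  0.075     ]]Traceback (most recent call last):
  File "<stdin>", line 21, in <module>
    return umr_minimum(a, axis, None, out, keepdims, initial, where)
ValueError: zero-size array to reduction operation minimum which has no identity
```

View pics/c1.png

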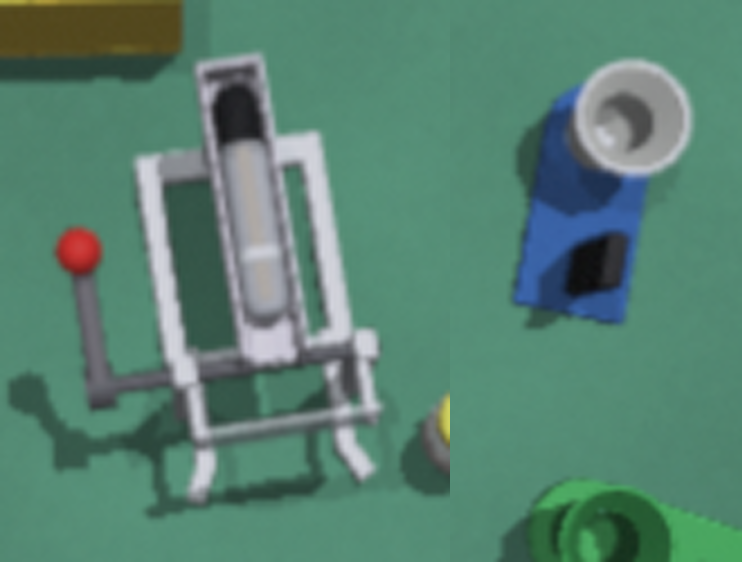

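The crop confirms it: blue plate, empty white cup, black handle. In the loader crop, the post tops are at about (186,372) and (363,343), the guard ends at (200,437) and (378,408), and the knob is at (79,251).

```bash
python3 - <<'E'
from h import *
import pickle
d=pickle.load(open("top0.pkl","rb"))
P=lambda l,z:onz(d,np.array(l)/4.5+[275,95]-.4,z)
post=P([[186,370],[364,342]],.112);g=P([[200,435],[378,407]],.136);k=P([[79,251]],.191);f=P([[200,496],[369,472]],.01);tr=P([[229.5,60],[272,350]],.107)
yaw=lambda v:np.arctan2(v[1],v[0])
for n,p in(("post",post),("guard",g),("flare",f)):
    v=p[0]-p[1];print(n,p.mean(0),np.linalg.norm(v),"yaw",yaw(v)-np.pi/2)
print("trough",tr,yaw(tr[0]-tr[1]))
for th in(.12,.14,.16):
    x=np.array([np.cos(th),np.sin(th)]);y=np.array([-x[1],x[0]])
    print(th,"org from post",post.mean(0)[:2],"guard",g.mean(0)[:2]+.038*x,"knob",k[0,:2]-.052*x-.095*y,"flare",f.mean(0)[:2]+.058*x)
# same from side camera: knob, handle check
s=pickle.load(open("side0.pkl","rb"));hsv=cv2.cvtColor(s["image"],cv2.COLOR_RGB2HSV)
m=cv2.inRange(hsv,(0,150,80),(8,255,255));m[:,:255]=0;m[:,285:]=0;m[:175]=0;m[200:]=0
M=cv2.moments(m,True);u=[M["m10"]/M["m00"],M["m01"]/M["m00"]];print("side knob",u,onz(s,[u],.191))
m=cv2.inRange(hsv,(0,0,0),(180,255,50));m[:,:350]=0;m[:,372:]=0;m[:142]=0;m[174:]=0
ys,xs=np.nonzero(m);print("side handle",xs.min(),xs.max(),ys.min(),ys.max(),onz(s,[[(xs.min()+xs.max())/2,ys.min()+1]],.1))
print("proj",proj(s,[[.448,-.268,.1],[.448,-.268,.008]]),proj(d,[[.448,-.268,.1],[.448,-.268,.008]]))
E
```

```text
post [ 0.59214912 -0.05653284  0.112     ] 0.09659821089320766 yaw 0.14116520214651107
guard [ 0.55274676 -0.06157448  0.136     ] 0.0940464349085661 yaw 0.14030128937470554
flare [ 0.5368565  -0.06601201  0.01      ] 0.09920083276849023 yaw 0.12445402017539098
trough [[ 0.75918754 -0.03600246  0.107     ]
 [ 0.59644946 -0.05522985  0.107     ]] 0.11760410890552926
0.12 org from post [ 0.59214912 -0.05653284] guard [ 0.59047349 -0.05702542] knob [ 0.59124809 -0.05586955] flare [ 0.5944394 -0.0590687]
0.14 org from post [ 0.59214912 -0.05653284] guard [ 0.59037497 -0.05627184] knob [ 0.59326685 -0.05665446] flare [ 0.59428903 -0.05791851]
0.16 org from post [ 0.59214912 -0.05653284] guard [ 0.5902614  -0.05552039] knob [ 0.59530089 -0.05739883] flare [ 0.59411569 -0.05677155]
side knob [268.1521739130435, 187.04347826086956] [[0.6304877  0.04503043 0.191     ]]Traceback (most recent call last):
  File "<stdin>", line 18, in <module>
    return umr_minimum(a, axis, None, out, keepdims, initial, where)
ValueError: zero-size array to reduction operation minimum which has no identity
```

```bash
cat >> h.py <<'E'
def go(*targets):
    "targets: (x,y,z,carrier-yaw); prints dp cm and yaw in current tool frame; tool y = carrier y"
    s=observe();R=s["orientation"];p=s["position"]
    for x,y,z,w in targets:
        dp=R.T@(np.array([x,y,z])-p)*100
        cur=np.arctan2(R[1,1],R[0,1]); dy=-(w+np.pi/2-cur); dy=(dy+np.pi/2)%np.pi-np.pi/2
        print(np.round(dp,2),"yaw",round(dy,3))
    return s
E
python3 -c "
from h import *
go((.43,.10,.25,-.23),(.448,-.27,.25,-.23))"
```

```text
[-36.41 -32.47   0.6 ] yaw -0.143
[-51.56 -66.27   0.66] yaw -0.143
```

Request:
{"method": "play_rows", "body": {
  "commands": [
    {"dp": [-36.4,-32.5,0.6],"yaw": -0.14,"grip": 1},
    {"dp": [-36.4,-32.5,0.6],"yaw": -0.14,"grip": 1},
    {"dp": [-36.4,-32.5,0.6],"yaw": -0.14,"grip": 1},
    {"dp": [-36.4,-32.5,0.6],"yaw": -0.14,"grip": 1},
    {"dp": [-36.4,-32.5,0.6],"yaw": -0.14,"grip": 1},
    {"dp": [-36.4,-32.5,0.6],"yaw": -0.14,"grip": 1},
    {"dp": [-36.4,-32.5,0.6],"yaw": -0.14,"grip": 1},
    {"dp": [-36.4,-32.5,0.6],"yaw": -0.14,"grip": 1},
    {"dp": [-36.4,-32.5,0.6],"yaw": -0.14,"grip": 1},
    {"dp": [-36.4,-32.5,0.6],"yaw": -0.14,"grip": 1},
    {"dp": [-51.6,-66.3,0.6],"yaw": -0.14,"grip": 1},
    {"dp": [-51.6,-66.3,0.6],"yaw": -0.14,"grip": 1}
  ]
}}

```text
t: 1.3
position: [0.435, -0.0014, 0.2499]
orientation: [[-0.973, 0.23, -0.0], [0.23, 0.973, 0.0], [0.0, 0.0, -1.0]]
force: [0.2, -0.9, 0.4]
finger_gap: 0.0854
grip_force: 0.0
```

```bash
python3 -c "
from h import *
print(go((.448,-.27,.25,-.23))['position'])"
```

```text
[-7.450e+00 -2.584e+01 -1.000e-02] yaw -0.002
[ 0.4349838  -0.00135432  0.24993011]
```

Request:
{"method": "play_rows", "body": {
  "commands": [
    {"dp": [-7.4,-25.8,0],"yaw": 0,"grip": 1},
    {"dp": [-7.4,-25.8,0],"yaw": 0,"grip": 1},
    {"dp": [-7.4,-25.8,0],"yaw": 0,"grip": 1},
    {"dp": [-7.4,-25.8,0],"yaw": 0,"grip": 1},
    {"dp": [-7.4,-25.8,0],"yaw": 0,"grip": 1},
    {"dp": [-7.4,-25.8,0],"yaw": 0,"grip": 1},
    {"dp": [-7.4,-25.8,0],"yaw": 0,"grip": 1}
  ]
}}

```text
t: 2.0
position: [0.4473, -0.27, 0.2495]
orientation: [[-0.972, 0.234, -0.001], [0.234, 0.972, 0.0], [0.001, 0.0, -1.0]]
force: [-0.5, 0.3, -0.1]
finger_gap: 0.0851
grip_force: 0.0
```

```bash
python3 - <<'E'
from h import *
s=go((.448,-.27,.091,-.23));print(s['position'])
d=get_image("wrist");im=d["image"].copy()
for o in [(.448,-.270)]:
    w=-.23;x=np.array([np.cos(w),np.sin(w)]);y=np.array([-x[1],x[0]])
    q=[[*(np.array(o)+a*x+b*y),.1] for a,b in((-.015,-.006),(.015,-.006),(.015,.006),(-.015,.006))]
    cv2.polylines(im,[np.round(proj(d,q)).astype(int)],True,(255,0,0),1)
save("pics/w1.png",im)
E
```

```text
[-8.000e-02  1.000e-02  1.585e+01] yaw -0.007
[ 0.44726462 -0.26997265  0.24952347]
```

View pics/w1.png

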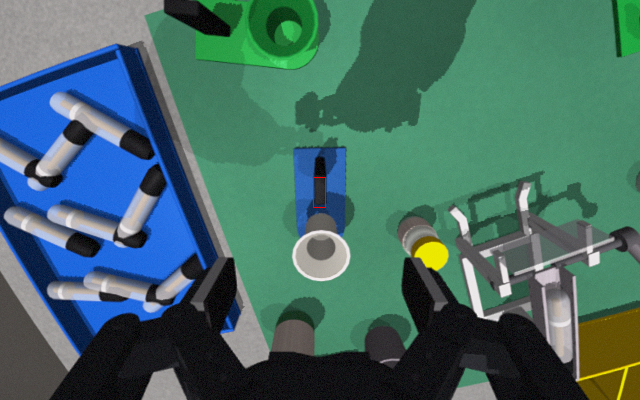

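The wrist view shows the predicted handle outline sitting on the black handle top at (320,192). The empty cup is at (321,256). I'll descend and grip.

Request:
{"method": "play_rows", "body": {
  "commands": [
    {"dp": [0,0,5],"yaw": 0,"grip": 1},
    {"dp": [0,0,10],"yaw": 0,"grip": 1},
    {"dp": [-0.1,0,14],"yaw": 0,"grip": 1},
    {"dp": [-0.1,0,15.8],"yaw": 0,"grip": 1},
    {"dp": [-0.1,0,15.8],"yaw": 0,"grip": 1},
    {"dp": [-0.1,0,15.8],"yaw": 0,"grip": 0},
    {"dp": [-0.1,0,15.8],"yaw": 0,"grip": 0},
    {"dp": [-0.1,0,15.8],"yaw": 0,"grip": 0},
    {"dp": [-0.1,0,15.8],"yaw": 0,"grip": 0},
    {"dp": [-0.1,0,15.8],"yaw": 0,"grip": 0},
    {"dp": [-0.1,0,15.8],"yaw": 0,"grip": 0},
    {"dp": [-0.1,0,15.8],"yaw": 0,"grip": 0}
  ],
  "force": 40
}}

```text
t: 3.25
position: [0.4488, -0.2686, 0.0929]
orientation: [[-0.973, 0.231, 0.001], [0.231, 0.973, -0.001], [-0.001, -0.001, -1.0]]
force: [-0.6, -1.4, 4.9]
finger_gap: 0.0115
grip_force: 44.2
```

```bash
python3 - <<'E'
from h import *
s=go((.39,-.24,.091,-.15),(.385,-.12,.091,.0),(.405,-.082,.091,.135));print(s['finger_gap'],s["grip_force"])
E
```

```text
[6.38 1.42 0.18] yaw -0.083
[ 9.64 12.98  0.17] yaw -0.233
[ 8.57 17.14  0.17] yaw -0.368
0.011508922703260207 44.20608043670654
```

Request:
{"method": "play_rows", "body": {
  "commands": [
    {"dp": [2,0.4,0],"yaw": -0.02,"grip": 0},
    {"dp": [4,0.9,0],"yaw": -0.05,"grip": 0},
    {"dp": [6.4,1.4,0],"yaw": -0.08,"grip": 0},
    {"dp": [7,3.5,0],"yaw": -0.11,"grip": 0},
    {"dp": [7.8,6,0],"yaw": -0.14,"grip": 0},
    {"dp": [8.5,8.5,0],"yaw": -0.18,"grip": 0},
    {"dp": [9.1,11,0],"yaw": -0.21,"grip": 0},
    {"dp": [9.6,13,0],"yaw": -0.25,"grip": 0},
    {"dp": [9.2,15,0],"yaw": -0.31,"grip": 0},
    {"dp": [8.6,17.1,0],"yaw": -0.37,"grip": 0},
    {"dp": [8.6,17.1,0],"yaw": -0.37,"grip": 0},
    {"dp": [8.6,17.1,0],"yaw": -0.37,"grip": 0}
  ]
}}

```text
t: 4.45
position: [0.4056, -0.0805, 0.0928]
orientation: [[-0.991, -0.137, 0.003], [-0.137, 0.991, 0.004], [-0.004, 0.003, -1.0]]
force: [3.2, 5.1, 5.9]
finger_gap: 0.0113
grip_force: 44.7
```

```bash
python3 - <<'E'
from h import *
s=go((.4116,-.081,.0925,.135),(.4959,-.0696,.0925,.135));print(s['finger_gap'],s["position"])
d=get_image("top");im=d["image"]
save("pics/t2.png",cv2.resize(im[130:270,270:410],None,fx=4,fy=4,interpolation=cv2.INTER_CUBIC))
m=cv2.inRange(cv2.cvtColor(im,cv2.COLOR_RGB2HSV),(105,120,60),(125,255,255));m[:,:290]=0;m[:,390:]=0;m[:180]=0;m[300:]=0
cn=max(cv2.findContours(m,0,2)[0],key=cv2.contourArea);print(onz(d,cv2.boxPoints(cv2.minAreaRect(cn)),.008))
E
```

```text
[-0.59 -0.13  0.04] yaw 0.003
[-9.1  -0.16  0.07] yaw 0.003
0.011309021633739634 [ 0.40556943 -0.08052673  0.09283855]
[[ 0.48014733 -0.04091056  0.008     ]
 [ 0.48195849 -0.05423703  0.008     ]
 [ 0.43505715 -0.06028196  0.008     ]
 [ 0.43326768 -0.04702212  0.008     ]]
```

View pics/t2.png

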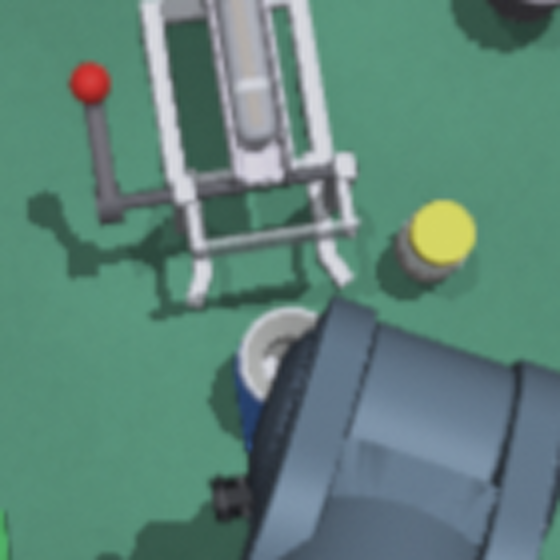

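The cup is lined up just below the dock mouth (crop 290,362; flares at 200,295 and 345,275), with plate yaw about 0.13. I'll push in.

Request:
{"method": "play_rows", "body": {
  "commands": [
    {"dp": [-1.5,0,0],"yaw": 0,"grip": 0},
    {"dp": [-3,0,0],"yaw": 0,"grip": 0},
    {"dp": [-4,0,0],"yaw": 0,"grip": 0},
    {"dp": [-5,-0.1,0],"yaw": 0,"grip": 0},
    {"dp": [-6,-0.1,0],"yaw": 0,"grip": 0},
    {"dp": [-7,-0.2,0],"yaw": 0,"grip": 0},
    {"dp": [-7.6,-0.2,0],"yaw": 0,"grip": 0},
    {"dp": [-8,-0.2,0],"yaw": 0,"grip": 0},
    {"dp": [-8.3,-0.2,0],"yaw": 0,"grip": 0},
    {"dp": [-8.5,-0.2,0],"yaw": 0,"grip": 0}
  ]
}}

```text
t: 5.5
position: [0.4813, -0.0733, 0.0922]
orientation: [[-0.991, -0.134, -0.014], [-0.134, 0.991, -0.003], [0.014, -0.001, -1.0]]
force: [-19.0, -2.6, 25.2]
finger_gap: 0.0117
grip_force: 48.3
```

```bash
python3 - <<'E'
from h import *
s=go((.4959,-.0696,.0925,.135));print(s["position"],s["force"],s["wrist_torque"])
E
```

```text
[-1.49  0.18 -0.05] yaw -0.001
[ 0.48133766 -0.07334058  0.09218413] [-19.03146786  -2.59175166  25.19997948] [-0.57927419  3.78752101  0.00985205]
```

The push was resisted about 15 mm short of the expected position, so I'll look.

```bash
python3 - <<'E'
from h import *
a=get_image("top")["image"][140:250,285:385];b=get_image("side")["image"][150:240,225:345]
save("pics/j1.png",np.hstack([cv2.resize(a,(400,440),interpolation=2),cv2.resize(b,(400,300),interpolation=2).repeat(1,0) if 0 else cv2.copyMakeBorder(cv2.resize(b,(400,300),interpolation=2),0,140,0,0,0)]))
E
```

```text
(no output)
```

View pics/j1.png

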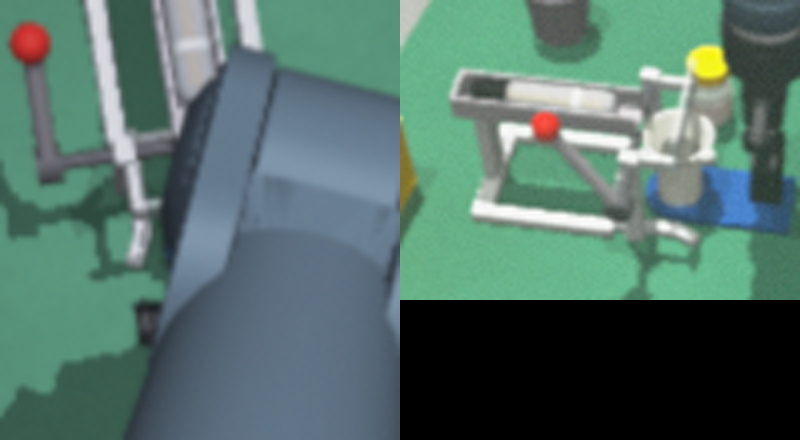

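```bash
python3 - <<'E'
from h import *
d=get_image("side")
q=lambda l,z:onz(d,[[225+(u-400)*.3-.3,150+v*.3-.3] for u,v in l],z)
L=np.array([.592,-.0565]);th=.135;R=np.array([[np.cos(th),-np.sin(th)],[np.sin(th),np.cos(th)]])
loc=lambda P:np.round((P[:,:2]-L)@R*1000,1)
print("cup rim L,R,ctr",loc(q([[643,135],[715,135],[680,140]],.085)))
print("plate rear corner,left edge,nose", loc(q([[785,231],[690,221],[648,190]],.008)))
print("knob",loc(q([[545,126]],.191)),"post tops",loc(q([[629,157],[651,74]],.112)),"flare tip",loc(q([[692,238]],.01)))
E
```

```text
cup rim L,R,ctr [[ -4.4   4.2]
 [-67.2  -5.3]
 [-37.7   5.1]]
plate rear corner,left edge,nose [[-136.7   32.2]
 [ -50.2   34.1]
 [  -5.8    4.3]]
knob [[51.3 97. ]] post tops [[ -2.9  53.2]
 [ -3.6 -44.6]] flare tip [[-55.4  54.2]]
```

The carrier is about 15 mm short with nose and plate edges in the rails, and it sits 2–3 mm towards loader -y, so it is rubbing on the right rail. I'll back off, shift left and retry.

Request:
{"method": "play_rows", "body": {
  "commands": [
    {"dp": [1.5,0,0],"yaw": 0,"grip": 0},
    {"dp": [3,0.1,-0.1],"yaw": 0,"grip": 0},
    {"dp": [3,0.3,-0.1],"yaw": 0,"grip": 0},
    {"dp": [2,0.3,-0.1],"yaw": 0,"grip": 0},
    {"dp": [1,0.3,-0.1],"yaw": 0,"grip": 0},
    {"dp": [0.5,0.3,-0.1],"yaw": 0,"grip": 0},
    {"dp": [0,0.3,-0.1],"yaw": 0,"grip": 0},
    {"dp": [-0.3,0.3,-0.1],"yaw": 0,"grip": 0},
    {"dp": [-0.5,0.3,-0.1],"yaw": 0,"grip": 0}
  ]
}}

```text
t: 6.55
position: [0.4935, -0.0682, 0.0929]
orientation: [[-0.991, -0.137, -0.0], [-0.137, 0.991, 0.0], [0.0, 0.0, -1.0]]
force: [-0.4, -0.7, -5.5]
finger_gap: 0.0112
grip_force: 43.8
```

```bash
python3 - <<'E'
from h import *
s=go((.4959,-.0696,.0925,.135));print(s["position"],s["force"],s["wrist_torque"])
E
```

```text
[-0.22 -0.17  0.04] yaw 0.002
[ 0.49349277 -0.06821787  0.09293736] [-0.43098839 -0.74189525 -5.46540155] [-0.02232344  0.26119971  0.006396  ]
```

It goes in freely now. I'll push on to the stop.

Request:
{"method": "play_rows", "body": {
  "commands": [
    {"dp": [-0.3,0,0],"yaw": 0,"grip": 0},
    {"dp": [-0.6,0,0],"yaw": 0,"grip": 0},
    {"dp": [-0.8,0,0],"yaw": 0,"grip": 0},
    {"dp": [-0.8,0,0],"yaw": 0,"grip": 0}
  ]
}}

```text
t: 6.95
position: [0.4968, -0.0674, 0.0925]
orientation: [[-0.991, -0.136, -0.009], [-0.136, 0.991, -0.001], [0.009, -0.0, -1.0]]
force: [-9.4, -1.6, 2.2]
finger_gap: 0.0116
grip_force: 44.8
```

```bash
python3 - <<'E'
from h import *
s=go((.4959,-.0696,.0925,.135));print(s["position"],s["force"],s["wrist_torque"])
E
```

```text
[ 0.12 -0.2  -0.  ] yaw 0.002
[ 0.49683295 -0.06740939  0.09246432] [-9.43716549 -1.60761491  2.21534924] [-0.43084522  2.15202406 -0.04947777]
```

Request:
{"method": "play_rows", "body": {
  "commands": [
    {"dp": [0.4,0,0],"yaw": 0,"grip": 0},
    {"dp": [0.4,0,0],"yaw": 0,"grip": 0.5},
    {"dp": [0.4,0,0],"yaw": 0,"grip": 0.5},
    {"dp": [0.4,0,0],"yaw": 0,"grip": 0.5},
    {"dp": [0.4,0,0],"yaw": 0,"grip": 0.5},
    {"dp": [0.4,0,-3],"yaw": 0,"grip": 0.5},
    {"dp": [0.4,0,-7],"yaw": 0,"grip": 0.5},
    {"dp": [0.4,0,-12],"yaw": 0,"grip": 0.5},
    {"dp": [0.4,0,-17],"yaw": 0,"grip": 0.3},
    {"dp": [0.4,0,-20],"yaw": 0,"grip": 0},
    {"dp": [0.4,0,-20],"yaw": 0,"grip": 0}
  ]
}}

```text
t: 8.05
position: [0.5002, -0.0685, 0.2989]
orientation: [[-0.991, -0.137, 0.011], [-0.137, 0.991, -0.003], [-0.01, -0.004, -1.0]]
force: [-0.5, 0.5, 0.4]
finger_gap: 0.0003
grip_force: 0.0
```

```bash
python3 - <<'E'
from h import *
s=observe();print(s["position"],s["force"],s["joint_pos"])
a=get_image("top")["image"][120:270,260:410];b=get_image("side")["image"][0:240,200:440]
save("pics/j2.png",np.hstack([cv2.resize(a,(400,400),interpolation=2),cv2.resize(b,(400,400),interpolation=2)]))
E
```

```text
[ 0.50024986 -0.06853779  0.29889613] [-0.45917301  0.53728845  0.43603426] [-2.61999594e-01  2.15877467e-01 -3.13649685e-02  1.31271175e+00
  2.52209257e-04 -3.99337473e-01]
```

View pics/j2.png

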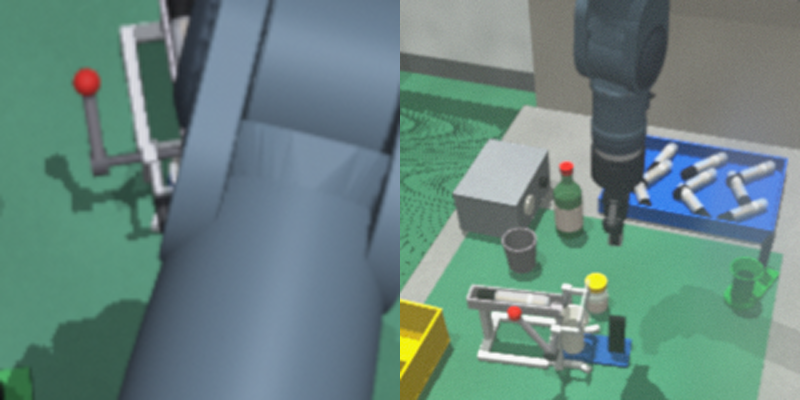

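The side view shows the carrier docked under the guard with the trough level, and the gripper clear above it. Next is the knob.

```bash
cat >> h.py <<'E'
L0=np.array([.592,-.0565]);TH=.137
RL=np.array([[np.cos(TH),-np.sin(TH)],[np.sin(TH),np.cos(TH)]])
def W(xl,yl,tip): "loader mm, tip z mm -> go target"; p=L0+RL@np.array([xl,yl])/1000; return (*p,tip/1000+.025,TH)
E
python3 - <<'E'
from h import *
d=get_image("side");c=onz(d,[[303.2,199]],.085)[0];print("cup local",(c[:2]-L0)@RL)
go(W(97,95,274),W(97,95,181))
E
```

```text
cup local [-0.02663804  0.03498291]
[-19.25   9.32  -0.64] yaw 0.0
[-19.25   9.32   8.66] yaw 0.0
```

Request:
{"method": "play_rows", "body": {
  "commands": [
    {"dp": [-19.2,9.3,-0.6],"yaw": 0,"grip": 0},
    {"dp": [-19.2,9.3,-0.6],"yaw": 0,"grip": 0},
    {"dp": [-19.2,9.3,-0.6],"yaw": 0,"grip": 0},
    {"dp": [-19.2,9.3,-0.6],"yaw": 0,"grip": 0},
    {"dp": [-19.2,9.3,-0.6],"yaw": 0,"grip": 0},
    {"dp": [-19.2,9.3,-0.6],"yaw": 0,"grip": 0}
  ]
}}

```text
t: 8.8
position: [0.6754, 0.0522, 0.295]
orientation: [[-0.99, -0.139, -0.005], [-0.139, 0.99, 0.0], [0.005, 0.001, -1.0]]
force: [0.5, -0.1, -0.4]
finger_gap: -0.0002
grip_force: 0.0
```

```bash
python3 - <<'E'
from h import *
s=go(W(97,95,181));print(s["position"])
d=get_image("side");e=get_image("wrist");
for z,r,col in((.085,.032,(255,0,0)),(.100,.0,(255,0,0))):
    c=L0+RL@np.array([-.017,0]) if r else L0+RL@np.array([-.097,0]); a=np.linspace(0,6.28,24)
    for i in(d,):
        cv2.polylines(i["image"],[np.round(proj(i,np.c_[c[0]+(r or .003)*np.cos(a),c[1]+(r or .003)*np.sin(a),0*a+z])).astype(int)],True,col,1)
save("pics/j3.png",np.hstack([cv2.resize(d["image"][150:240,240:330],(400,400),interpolation=2),cv2.resize(e["image"],(400,250)).copy() if 0 else cv2.copyMakeBorder(cv2.resize(e["image"],(400,250)),0,150,0,0,0)]))
E
```

```text
[-0.   -0.14  8.9 ] yaw 0.003
[0.67538036 0.05216688 0.29495818]
```

View pics/j3.png

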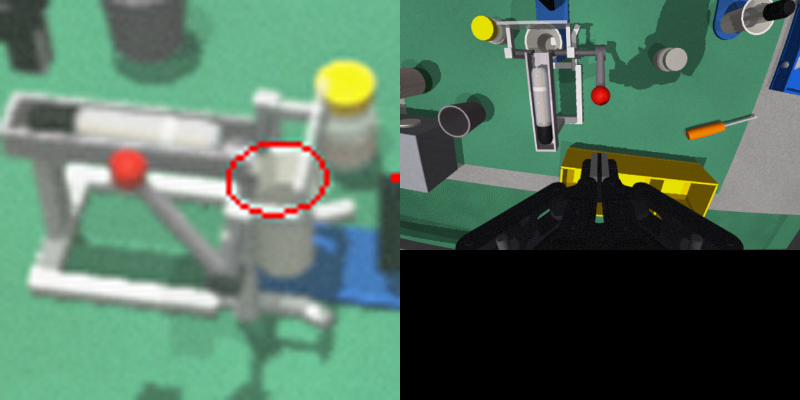

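The expected docked cup rim coincides with the cup. In the wrist view, the shut fingers stand beyond the red knob at (600,95). I'll lower them.

Request:
{"method": "play_rows", "body": {
  "commands": [
    {"dp": [0,-0.1,4],"yaw": 0,"grip": 0},
    {"dp": [0,-0.1,8],"yaw": 0,"grip": 0},
    {"dp": [0,-0.1,8.9],"yaw": 0,"grip": 0},
    {"dp": [0,-0.1,8.9],"yaw": 0,"grip": 0}
  ]
}}

```text
t: 9.3
position: [0.6724, 0.0487, 0.2089]
orientation: [[-0.991, -0.136, -0.005], [-0.136, 0.991, 0.0], [0.005, 0.001, -1.0]]
force: [0.5, 0.1, 0.8]
finger_gap: 0.0004
grip_force: 0.0
```

```bash
python3 - <<'E'
from h import *
s=go(W(75,95,181),W(50,95,191),W(23,95,197),W(-5,95,195),W(-29,95,188),W(-45,95,179),W(-57,95,170),W(-67,95,163));print(s["position"])
E
```

```text
[1.9  0.17 0.3 ] yaw -0.001
[ 4.41  0.17 -0.68] yaw -0.001
[ 7.11  0.17 -1.27] yaw -0.001
[ 9.91  0.17 -1.06] yaw -0.001
[12.31  0.16 -0.35] yaw -0.001
[13.9   0.16  0.56] yaw -0.001
[15.1   0.16  1.47] yaw -0.001
[16.09  0.16  2.17] yaw -0.001
[0.67241497 0.04873062 0.20894055]
```

Request:
{"method": "play_rows", "body": {
  "commands": [
    {"dp": [1,0.1,0.2],"yaw": 0,"grip": 0},
    {"dp": [2,0.1,0.1],"yaw": 0,"grip": 0},
    {"dp": [3.2,0.1,-0.3],"yaw": 0,"grip": 0},
    {"dp": [4.4,0.1,-0.8],"yaw": 0,"grip": 0},
    {"dp": [5.7,0.1,-1.2],"yaw": 0,"grip": 0},
    {"dp": [7.1,0.1,-1.4],"yaw": 0,"grip": 0},
    {"dp": [8.5,0.1,-1.4],"yaw": 0,"grip": 0},
    {"dp": [9.9,0.1,-1.2],"yaw": 0,"grip": 0},
    {"dp": [11.2,0.1,-0.9],"yaw": 0,"grip": 0},
    {"dp": [12.3,0.1,-0.5],"yaw": 0,"grip": 0},
    {"dp": [13.2,0.1,0],"yaw": 0,"grip": 0},
    {"dp": [13.9,0.1,0.5],"yaw": 0,"grip": 0}
  ]
}}

```text
t: 10.5
position: [0.5395, 0.0311, 0.2094]
orientation: [[-0.991, -0.136, 0.009], [-0.136, 0.991, -0.0], [-0.009, -0.001, -1.0]]
force: [1.9, 0.4, 1.9]
finger_gap: -0.0001
grip_force: 1.1
```

```bash
python3 - <<'E'
from h import *
s=go(W(-57,95,170),W(-67,95,163));print(s["position"],s["force"])
E
```

```text
[1.71 0.1  1.42] yaw -0.0
[2.71 0.1  2.12] yaw -0.0
[0.53948065 0.0311455  0.20938625] [1.89312108 0.39362734 1.9138409 ]
```

Request:
{"method": "play_rows", "body": {
  "commands": [
    {"dp": [0.8,0,0.6],"yaw": 0,"grip": 0},
    {"dp": [1.5,0,1.2],"yaw": 0,"grip": 0},
    {"dp": [2.3,0,1.8],"yaw": 0,"grip": 0},
    {"dp": [2.3,0,1.8],"yaw": 0,"grip": 0},
    {"dp": [2.3,0,1.8],"yaw": 0,"grip": 0},
    {"dp": [2.3,0,1.8],"yaw": 0,"grip": 0},
    {"dp": [2.3,0,1.8],"yaw": 0,"grip": 0},
    {"dp": [2.3,0,1.8],"yaw": 0,"grip": 0}
  ]
}}

```text
t: 11.3
position: [0.5146, 0.0283, 0.1876]
orientation: [[-0.991, -0.137, 0.0], [-0.137, 0.991, -0.0], [-0.0, -0.0, -1.0]]
force: [0.9, -0.5, 1.5]
finger_gap: 0.0002
grip_force: 0.6
```

```bash
python3 - <<'E'
from h import *
s=go(W(-67,95,163));print(s["position"],s["force"])
d=get_image("side");e=get_image("wrist")
save("pics/j4.png",np.hstack([cv2.resize(d["image"][100:240,220:360],(400,400),interpolation=2),cv2.copyMakeBorder(cv2.resize(e["image"],(400,250)),0,150,0,0,0)]))
E
```

```text
[ 0.19  0.04 -0.04] yaw 0.0
[0.51456952 0.02827607 0.18760468] [ 0.89186399 -0.49990411  1.50377764]
```

View pics/j4.png

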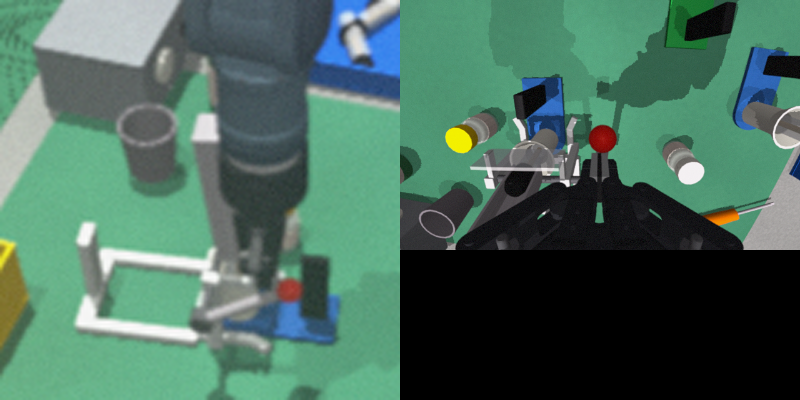

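Request:
{"method": "play_rows", "body": {
  "commands": [
    {"dp": [0.2,0,0],"yaw": 0,"grip": 0},
    {"dp": [0.2,0,0],"yaw": 0,"grip": 0},
    {"dp": [0.2,0,0],"yaw": 0,"grip": 0},
    {"dp": [0.2,0,0],"yaw": 0,"grip": 0},
    {"dp": [0.2,0,0],"yaw": 0,"grip": 0}
  ]
}}

```text
t: 11.9
position: [0.5123, 0.0281, 0.1873]
orientation: [[-0.991, -0.137, 0.0], [-0.137, 0.991, 0.0], [-0.0, 0.0, -1.0]]
force: [3.0, -0.4, -0.7]
finger_gap: 0.0002
grip_force: 1.0
```

```bash
python3 - <<'E'
from h import *
e=get_image("wrist");im=e["image"]
c=L0+RL@np.array([-.017,0]);a=np.linspace(0,6.28,24)
for z,r,col in((.144,.013,(255,0,0)),(.112,.013,(255,255,0)),(.085,.032,(0,255,255))):
    cv2.polylines(im,[np.round(proj(e,np.c_[c[0]+r*np.cos(a),c[1]+r*np.sin(a),0*a+z])).astype(int)],True,col,1)
print(proj(e,[[*c,.144],[*c,.014]]))
save("pics/j5.png",cv2.resize(im[170:320,100:310],None,fx=3.5,fy=3.5,interpolation=2))
E
```

```text
[[179.48335182 309.27632902]
 [231.69417552 228.92193235]]
```

View pics/j5.png

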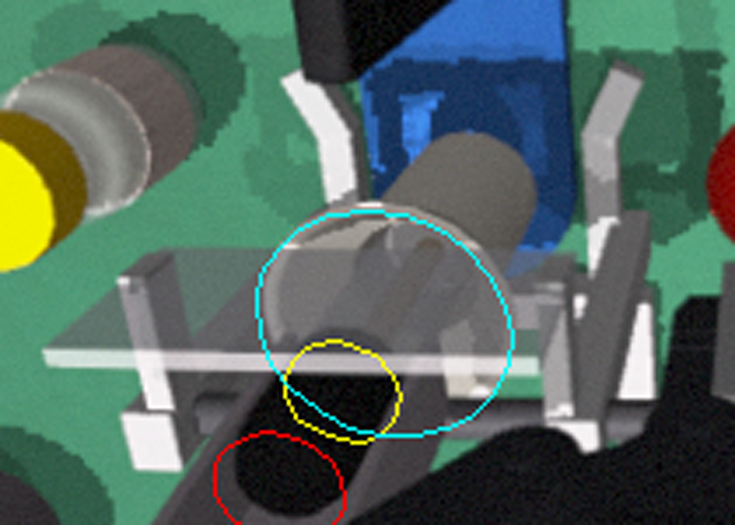

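The black mouthpiece tip sits where a standing cartridge's top should be (red ring, crop ~285,475), so the cartridge is in the cup. I'll follow the lever back along the same arc.

```bash
python3 - <<'E'
from h import *
go(W(-57,95,171),W(-45,95,180),W(-29,95,189),W(-5,95,196),W(23,95,197),W(50,95,191),W(75,95,181),W(97,95,181))
E
```

```text
[-1.04  0.03 -0.87] yaw 0.0
[-2.24  0.03 -1.77] yaw 0.0
[-3.84  0.03 -2.67] yaw 0.0
[-6.24  0.03 -3.37] yaw 0.0
[-9.04  0.03 -3.47] yaw 0.0
[-11.74   0.03  -2.87] yaw 0.0
[-14.24   0.03  -1.87] yaw 0.0
[-16.44   0.03  -1.87] yaw 0.0
```

Request:
{"method": "play_rows", "body": {
  "commands": [
    {"dp": [-0.5,0,-0.4],"yaw": 0,"grip": 0},
    {"dp": [-1.1,0,-0.9],"yaw": 0,"grip": 0},
    {"dp": [-2.2,0,-1.8],"yaw": 0,"grip": 0},
    {"dp": [-3.8,0,-2.7],"yaw": 0,"grip": 0},
    {"dp": [-5,0,-3.1],"yaw": 0,"grip": 0},
    {"dp": [-6.2,0,-3.4],"yaw": 0,"grip": 0},
    {"dp": [-7.6,0,-3.5],"yaw": 0,"grip": 0},
    {"dp": [-9,0,-3.5],"yaw": 0,"grip": 0},
    {"dp": [-10.4,0,-3.2],"yaw": 0,"grip": 0},
    {"dp": [-11.7,0,-2.9],"yaw": 0,"grip": 0},
    {"dp": [-13,0,-2.4],"yaw": 0,"grip": 0},
    {"dp": [-14.2,0,-1.9],"yaw": 0,"grip": 0}
  ]
}}

```text
t: 13.15
position: [0.6535, 0.0477, 0.2062]
orientation: [[-0.991, -0.137, -0.001], [-0.137, 0.991, 0.0], [0.001, 0.0, -1.0]]
force: [-0.3, -0.3, -0.0]
finger_gap: -0.0003
grip_force: 0.0
```

Request:
{"method": "play_rows", "body": {
  "commands": [
    {"dp": [-1.2,0,0],"yaw": 0,"grip": 0},
    {"dp": [-2.5,0,0],"yaw": 0,"grip": 0},
    {"dp": [-2.5,0,-4],"yaw": 0,"grip": 0},
    {"dp": [-2.5,0,-8],"yaw": 0,"grip": 0},
    {"dp": [-2.5,0,-12],"yaw": 0,"grip": 0},
    {"dp": [-2.5,0,-12],"yaw": 0,"grip": 0},
    {"dp": [-2.5,0,-12],"yaw": 0,"grip": 0},
    {"dp": [-2.5,0,-12],"yaw": 0,"grip": 0}
  ]
}}

```text
t: 13.95
position: [0.6773, 0.051, 0.3248]
orientation: [[-0.991, -0.137, -0.003], [-0.137, 0.991, 0.0], [0.003, 0.0, -1.0]]
force: [-0.9, 0.5, -0.9]
finger_gap: -0.0002
grip_force: 0.0
```

```bash
python3 - <<'E'
from h import *
s=observe();print(s["t"],s["position"],s["force"],s["qvel"].round(3))
d=get_image("side");e=get_image("wrist")
h=cv2.cvtColor(d["image"],cv2.COLOR_RGB2HSV);m=cv2.inRange(h,(0,150,80),(8,255,255));m[:,:240]=0;m[:,320:]=0;m[:150]=0;m[240:]=0
M=cv2.moments(m,True);print("side knob",M["m10"]/M["m00"],M["m01"]/M["m00"])
c=L0+RL@np.array([-.017,0]);a=np.linspace(0,6.28,24)
for i in(d,e):
  for z,r in((.144,.013),):
    cv2.polylines(i["image"],[np.round(proj(i,np.c_[c[0]+r*np.cos(a),c[1]+r*np.sin(a),0*a+z])).astype(int)],True,(255,0,0),1)
save("pics/j6.png",np.hstack([cv2.resize(d["image"][130:250,220:340],(400,400),interpolation=2),cv2.resize(e["image"][:200,120:320],(400,400),interpolation=2)]))
E
```

```text
13.95 [0.67728676 0.0510018  0.32478515] [-0.88591779  0.45011467 -0.93902586] [ 0.     0.006 -0.026 -0.003 -0.001 -0.001]
side knob 268.44444444444446 187.06666666666666
```

View pics/j6.png

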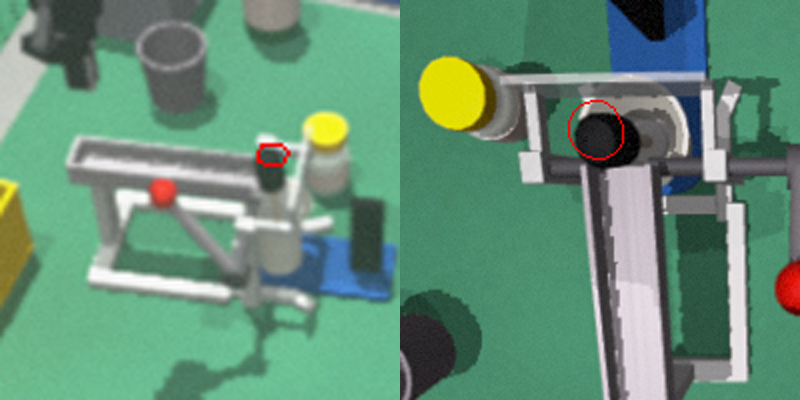

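The cartridge stands upright in the cup (side crop 270,160), the trough is level, and the knob is back at its starting pixel. I'll hand in.

```bash
python3 -c "
from h import *
print(close_job())"
```

```text
the job is handed in; nothing more can be done
None
```

The job is handed in: the carrier is docked against the stop, the cartridge stands foot down in its cup, the trough is level again, and the robot is clear of everything (the hand-in returned no verdict).

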